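Blend the colour chips through a melter's wax charge

TASK

The three purple colour chips lie in one clump among the white wax pellets in the melter. Take the stirring rod from its fork, reach down near the pot's floor and stir right round the pot for about three full turns or more, until no two purple chips touch or nearly touch (a clear gap of about 5 mm or more) and everything is still in the pot. Then hang the rod back upright in the fork by its guard disc and shut the lid fully, keeping your fingers off the wax and leaving the yellow candle and the red cup standing where they are.

Things in the scene. Friction and masses are not known exactly. Their poses are not given: they have to be found in the camera images.
- melter: white round wax melter, grey control box at its front, fixed. Origin: centre of its underside, on the table; z up, x from front to back (hinge), y to its left. Pot: inner radius 72 mm, flat floor at 30 mm, rim at 100 mm above the table; outer radius 85 mm; side lugs reach 106 mm left and right, the control box 115 mm to the front (dial 131 mm), 69 mm high
- pot_floor (a point): centre of the pot's inner floor, 30 mm above the melter's origin, axes as the melter's
- lid (a joint): angle of the melter's round white lid about its hinge at the back: 0 shut flat on the rim, about 1.75 to 2.05 at the start (open, leaning back past upright). The hinge is stiff: the lid stays where it is left; about 3 N at the tab moves it
- lid_hinge (a point): middle of the hinge axis (along the melter's y), 97 mm behind the pot's centre and 102 mm above the table; axes as the melter's
- lid_tab (a point): middle of the black grip tab on the lid's free edge, 198 mm from the hinge axis; tab 56 mm wide along the hinge direction, 9 mm thick, ends 208 mm from the hinge axis. Lid: 172 mm across, 14 mm thick at its middle, 5 mm near its edge. Own x points to the hinge, own z out of the lid's outer (upper when shut) face
- stand: drip stand, fixed: dark steel base 120 x 100 mm with a small round aluminium drip dish, 20 mm high, and a post at its back (58 mm behind the seat) that carries a flat fork. Origin under the seat, on the table; z up, x from the fork's open end to the post
- fork_seat (a point): on the fork's top face, 140 mm above the table: the rod's shaft hangs here between two prongs 20 mm apart (slot open to the stand's -x, closed 18 mm behind the seat). Prongs 12 mm wide; their tips, 30 mm before the seat, turn up 5 mm above the fork's top face. Axes as the stand's
- rod: stirring rod, 182 mm long, 120 g, at the start hanging upright by its guard in the fork. Origin: centre of the foot's flat underside; z along the rod to the handle. Orange foot 16 mm diameter, 34 mm long; steel shaft 9 mm; steel guard disc 40 mm diameter from 120 to 125 mm; square wooden handle 20 x 20 mm (faces across its x and y, rounded edges) from 125 to 182 mm
- rod_guard (a point): centre of the guard disc's underside, 120 mm above the rod's foot
- rod_grip (a point): middle of the wooden handle, 152 mm above the rod's foot, 30 mm below the handle's top
- candle: yellow candle standing loose on the table, 47 mm diameter, 263 mm tall, origin at the centre of its underside; a bystander
- cup: red plastic cup standing loose, 82 mm diameter at the rim, 93 mm tall, origin at the centre of its underside; a bystander
- pellet_1: white wax pellet, a round tablet with rounded edges, 24 mm diameter, 18 mm high, 12 g, origin at its middle; lies in the pot
- chip_1: purple colour chip, a round tablet with rounded edges, 24 mm diameter, 18 mm high, 12 g, origin at its middle; lies in the pot
- chip_2: purple colour chip, a round tablet with rounded edges, 24 mm diameter, 18 mm high, 12 g, origin at its middle; lies in the pot
- chip_3: purple colour chip, a round tablet with rounded edges, 24 mm diameter, 18 mm high, 12 g, origin at its middle; lies in the pot
- pellet_2: white wax pellet, a round tablet with rounded edges, 24 mm diameter, 18 mm high, 12 g, origin at its middle; lies in the pot
- pellet_3: white wax pellet, a round tablet with rounded edges, 24 mm diameter, 18 mm high, 12 g, origin at its middle; lies in the pot
- pellet_4: white wax pellet, a round tablet with rounded edges, 24 mm diameter, 18 mm high, 12 g, origin at its middle; lies in the pot
- pellet_5: white wax pellet, a round tablet with rounded edges, 24 mm diameter, 18 mm high, 12 g, origin at its middle; lies in the pot
- pellet_6: white wax pellet, a round tablet with rounded edges, 24 mm diameter, 18 mm high, 12 g, origin at its middle; lies in the pot
- pellet_7: white wax pellet, a round tablet with rounded edges, 24 mm diameter, 18 mm high, 12 g, origin at its middle; lies in the pot

How it is judged:
On the way, in this order (a step that is already met when the one before it is completed fails the run):
1. pass 1: the held rod's foot, down among the pellets, is at the front of the pot (z of rod in the frame of pot_floor between -0.01 and 0.014 m and contact force between the fingers and rod above 0.5 N and x of rod in the frame of pot_floor between -0.064 and -0.018 m and y of rod in the frame of pot_floor between -0.017 and 0.017 m), for 0.03 s.
2. pass 2: the held rod's foot, down among the pellets, is at the left or right of the pot (z of rod in the frame of pot_floor between -0.01 and 0.014 m and contact force between the fingers and rod above 0.5 N and x of rod in the frame of pot_floor between -0.017 and 0.017 m and y of rod in the frame of pot_floor between -0.064 and 0.064 m and (y of rod in the frame of pot_floor above 0.018 m or y of rod in the frame of pot_floor below -0.018 m)), for 0.03 s.
3. pass 3: the held rod's foot, down among the pellets, is at the back of the pot (z of rod in the frame of pot_floor between -0.01 and 0.014 m and contact force between the fingers and rod above 0.5 N and x of rod in the frame of pot_floor between 0.018 and 0.064 m and y of rod in the frame of pot_floor between -0.017 and 0.017 m), for 0.03 s.
4. pass 4: the held rod's foot, down among the pellets, is at the left or right of the pot (all of step 2), for 0.03 s.
5. pass 5: the held rod's foot, down among the pellets, is at the front of the pot (all of step 1), for 0.03 s.
6. pass 6: the held rod's foot, down among the pellets, is at the left or right of the pot (all of step 4), for 0.03 s.
7. pass 7: the held rod's foot, down among the pellets, is at the back of the pot (all of step 3), for 0.03 s.
8. pass 8: the held rod's foot, down among the pellets, is at the left or right of the pot (all of step 6), for 0.03 s.
9. pass 9: the held rod's foot, down among the pellets, is at the front of the pot (all of step 5), for 0.03 s.
At the end, for the whole second after the job is handed in: Chip centres more than 28 mm apart; all ten pieces in the pot; rod at rest in the fork, disc on its top (14 mm sideways, -4 to +5 mm in height), within 0.12 rad of upright; lid within 0.06 rad of shut. Stirring counts two turns from the first pass at the front, foot within 14 mm of the floor (horizontal distance between chip_1 and chip_2 above 0.028 m and horizontal distance between each of chip_1, chip_2 and chip_3 above 0.028 m and horizontal distance between each of pellet_1, chip_1, chip_2, chip_3, pellet_2, pellet_3, pellet_4, pellet_5, pellet_6, pellet_7 and pot_floor below 0.072 m and height (world z) of each of pellet_1, chip_1, chip_2, chip_3, pellet_2, pellet_3, pellet_4, pellet_5, pellet_6, pellet_7 below 0.075 m and value of joint lid below 0.06 rad and horizontal distance between rod_guard and fork_seat below 0.014 m and z of rod_guard in the frame of fork_seat between -0.004 and 0.005 m and angle between rod's own z axis and vertical below 0.12 rad and linear speed of rod below 0.02 m/s); the robot touches nothing.
It fails at once if the yellow candle is knocked over or shoved away (angle between candle's own z axis and vertical above 0.35 rad or distance of candle from where it was at the start of the episode above 0.05 m).
It fails at once if the red cup is knocked over or shoved away (angle between cup's own z axis and vertical above 0.35 rad or distance of cup from where it was at the start of the episode above 0.05 m).
It fails at once if the fingers touch a chip or pellet (contact force between the fingers and pellet_1 above 0.5 N or contact force between the fingers and chip_1 above 0.5 N or contact force between the fingers and chip_2 above 0.5 N or contact force between the fingers and chip_3 above 0.5 N or contact force between the fingers and pellet_2 above 0.5 N or contact force between the fingers and pellet_3 above 0.5 N or contact force between the fingers and pellet_4 above 0.5 N or contact force between the fingers and pellet_5 above 0.5 N or contact force between the fingers and pellet_6 above 0.5 N or contact force between the fingers and pellet_7 above 0.5 N).
It also fails if it takes over 72 s, if anything falls off the work surface, if the arm or the gripper's body presses on something with over 40 N, if the wrist force passes 120 N, or if a joint passes its speed limit or range.

ROBOT

A 6-joint arm with a two-finger parallel gripper is mounted at the origin on a cart in front of the work surface, level with it; the furniture and walls round the work are solid. World frame = base frame: x ahead of the robot, y to its left, z up, the work surface at z = 0. Lengths are in m, angles in rad, forces in N, time in s.
With the tool pointing down it reaches from about 0.275 to 0.825 m from the base axis. Payload 4.9 kg.
Tool frame: the origin (TCP) lies midway between the tips of the shut fingers; the grasp point (between the pads) lies 19 mm behind it (bot.grip_depth is the distance from the TCP to the grasp point, in m); y points along the fingers, x is the direction in which the jaws open and shut, and the axes are right-handed (so a half turn about y gives the same grasp; the last joint's range is limited). The gripper opens to 85 mm and grips with 20 to 120 N. Pads are 22 mm wide; open, the fingers measure 114 mm over their backs; the gripper's body (76 mm by 85 mm) begins 54 mm behind the grasp point. The pads swing forward as they close: fully open they stand 13 mm farther back than shut.
Start: joints at [-1.381, 0.326, -0.193, 1.052, 0, 1.437], TCP at [0.175, -0.521, 0.211] pointing down, gripper open.
Joint ranges: [-2.65, 2.65], [-0.97, 1.79], [-1.3, 1.35], [-1.93, 2.1], [-1.47, 1.37], [-3.14, 3.14]. Speed limits (rad/s): [2.57, 2.57, 3.14, 3.14, 3.14, 3.14].

INTERFACE

Orientations are given as a unit quaternion [w, x, y, z].
In Python, from cell import bot gives the robot as it stands. Calls block until the motion is done:
- bot.move_pose(position, orientation): joint-space move of the TCP to a pose.
- bot.move_linear(position, speed=0.15, rotation=None, until_force=None): straight line of the TCP; rotation=None keeps the orientation; speed is the mean speed in m/s. With until_force (N) it stops when the force on the tool has changed by that much, and returns True; else False.
- bot.goto_joints(angles): joint-space move.
- bot.set_gripper(opening, grasp_force=None): opening from 0.0 (shut) to 1.0 (fully open); grasp_force is the grip in N (None keeps the last); returns when the fingers have stopped.
- bot.wait(seconds).
- bot.solve_ik(position, orientation): joint angles nearest the present ones, or None.
- bot.camera(name): name is "scene" or "top" or "wrist"; returns the picture (400x640x3 uint8, red, green, blue); there is no depth.
- bot.calibration(name): a dict with "mtx" (3x3 intrinsics, pixels), "k1" (the pictures are not rectified: a ray, as slopes to the right and down, at radius r is drawn at 1 + k1 r^2 times it, then the intrinsics apply), "extrinsics" (4x4, takes a point from world to camera coordinates); the wrist camera has in their place "hand_eye" (4x4, takes a point from camera to tool coordinates, whose origin is the TCP and whose axes are the tool frame's). Camera axes: x right, y down, z forward; pixel columns grow to the right and rows downward; lengths in m; the calibration is good to about 2 mm. A picture is of the moment at which its call begins: read the wrist's pose just before it. calibration takes no time and is no camera call.
A pose or a line that the arm cannot do raises bot.PlanningError and nothing moves.
- bot.close_job(): hands the job in, once; it reports no verdict.
Trained networks look in the newest picture that a camera, given by its name, has taken for a name from the list of things; names that differ only in an ending like _2 or _b are one class to them, and where a whole thing is asked for, a point or a joint stands for the part that bears it (a point fixed in the world has none). Each returns a list of dicts, best first, with "confidence" (0 to 1); they miss things now and then, are a little off and sometimes report something else, mostly with a low value. They report only what shows in the picture. A call takes as long as a camera call.
- bot.search_frame(camera, thing): "bbox" ([left, top, width, height] in pixels, round what is visible of it).
Readings, each from a call of its own:
- bot.read_clock(): time.
- bot.read_joint_positions(): joint angles.
- bot.read_joint_vel(): joint speeds.
- bot.read_joint_efforts(): joint torques, N m.
- bot.read_position(): TCP position.
- bot.read_tool_rot(): TCP orientation.
- bot.read_ft_force(): force on the tool from outside, world axes, zero at the start.
- bot.read_moment(): the same for the moment, N m.
- bot.read_gripper_width(): opening from 0.0 (shut) to 1.0 (fully open).
Only numpy, scipy, OpenCV 4.12 (cv2) and the standard library are available. Lean on these libraries where they do the work, as an engineer would, in place of code of your own. Each camera call takes 0.05 s, during which the arm holds its last target. There are 200 camera calls.

## Working session

There is one attempt and no reset: what is moved stays moved. The work goes in short steps, each a Python script; the robot and the scene stay as the last script left them, time stands still between calls to the robot, and variables do not carry over. Pictures are saved under pics/ and viewed, about 8 in all and at most 12, crops included, and the job is handed in when it is done.

```bash
mkdir -p pics; ls
cat > h.py <<'E'
import numpy as np, cv2
from cell import bot
from scipy.spatial.transform import Rotation as R
def shot(cam,fn=None):
    im=bot.camera(cam)
    if fn: cv2.imwrite('pics/'+fn,im[:,:,::-1])
    return im
def ext(cam):
    c=bot.calibration(cam)
    if 'extrinsics' in c: return c, np.array(c['extrinsics'])
    p=np.array(bot.read_position()); q=np.array(bot.read_tool_rot())
    T=np.eye(4); T[:3,:3]=R.from_quat(q,scalar_first=True).as_matrix(); T[:3,3]=p
    return c, np.linalg.inv(T@np.array(c['hand_eye']))
def proj(P,c,E):
    P=np.atleast_2d(P); C=P@E[:3,:3].T+E[:3,3]; s=C[:,:2]/C[:,2:]
    s=s*(1+c['k1']*(s**2).sum(1,keepdims=True)); M=np.array(c['mtx'])
    return s@M[:2,:2].T+M[:2,2]
def ray(px,c,E):
    M=np.array(c['mtx']); d=np.linalg.solve(M[:2,:2],np.array(px)-M[:2,2]); s=d.copy()
    for _ in range(20): s=d/(1+c['k1']*(s@s))
    v=E[:3,:3].T@np.r_[s,1]; o=-E[:3,:3].T@E[:3,3]; return o,v
def atz(px,z,c,E):
    o,v=ray(px,c,E); return o+v*(z-o[2])/v[2]
def tri(obs):
    A=np.zeros((3,3));b=np.zeros(3)
    for px,c,E in obs:
        o,v=ray(px,c,E); v=v/np.linalg.norm(v); Q=np.eye(3)-np.outer(v,v); A+=Q;b+=Q@o
    return np.linalg.solve(A,b)
E
cat > s1.py <<'E'
from h import *
for cam in ('top','scene'):
    shot(cam,cam+'1.png'); 
    c,E=ext(cam); print(cam,'campos',(-E[:3,:3].T@E[:3,3]).round(3))
    for t in ['melter','lid_tab','stand','rod','candle','cup','chip_1','pellet_1']:
        print(t,[(np.round(d['bbox']).astype(int).tolist(),round(d['confidence'],2)) for d in bot.search_frame(cam,t)][:10])
E
python3 s1.py
```

```text
pics
top campos [ 0.332 -0.082  1.056]
melter [([151, 104, 98, 177], 0.67), ([193, 237, 10, 10], 0.33)]
lid_tab [([150, 104, 80, 74], 0.68)]
stand [([312, 213, 41, 58], 0.81), ([425, 185, 43, 40], 0.44)]
rod [([327, 233, 19, 20], 0.83)]
candle [([268, 94, 30, 62], 0.88)]
cup [([425, 185, 45, 43], 0.9)]
chip_1 [([193, 226, 8, 9], 0.67), ([201, 234, 9, 10], 0.57)]
pellet_1 [([202, 209, 10, 9], 0.59), ([213, 199, 14, 12], 0.53), ([193, 212, 10, 15], 0.46), ([206, 222, 5, 8], 0.39)]
scene campos [0.199 0.551 0.929]
melter [([192, 220, 145, 137], 0.74)]
lid_tab [([188, 219, 67, 80], 0.97), ([233, 172, 25, 78], 0.72), ([347, 195, 14, 51], 0.7), ([284, 313, 11, 10], 0.41), ([321, 205, 55, 60], 0.28)]
stand [([324, 203, 52, 61], 0.74)]
rod [([348, 194, 15, 52], 0.86), ([294, 292, 9, 10], 0.7)]
candle [([231, 176, 27, 77], 0.76), ([348, 194, 16, 50], 0.23)]
cup [([344, 150, 25, 36], 0.68), ([349, 194, 14, 48], 0.66)]
chip_1 [([280, 321, 16, 9], 0.39), ([350, 194, 18, 50], 0.3)]
pellet_1 [([283, 322, 12, 8], 0.68), ([285, 313, 8, 7], 0.62), ([297, 294, 6, 10], 0.54), ([269, 305, 13, 12], 0.49)]
```

Run:
```python
import cv2,numpy as np
a=cv2.imread('pics/top1.png')[80:300,130:480]; b=cv2.imread('pics/scene1.png')[140:370,170:400]
cv2.imwrite('pics/c1.png',cv2.resize(a,None,fx=2.28,fy=2.28,interpolation=cv2.INTER_CUBIC))
cv2.imwrite('pics/c2.png',cv2.resize(b,None,fx=2.6,fy=2.6,interpolation=cv2.INTER_CUBIC))
```

```text
(no output)
```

View pics/c1.png

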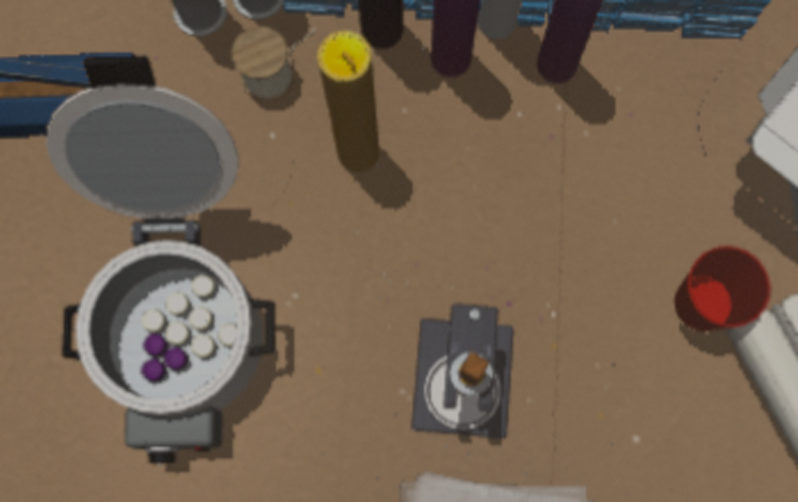

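View pics/c2.png

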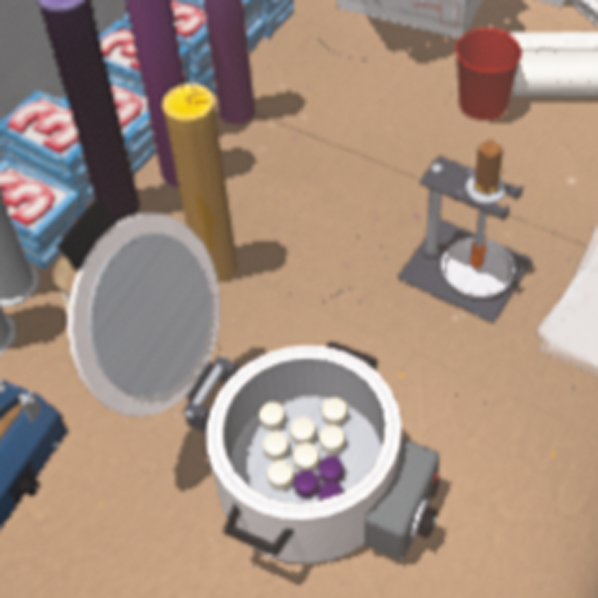

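The top crop shows the melter's rim centred at crop (164,326), with the hinge at (166,230) and dial at (162,454). The rod handle is at (473,369) and the stand base corners are around (421,319) to (503,437). The lid leans back, the candle is at the upper middle, the cup is at the right, and the purple chips are at the front-left of the pellets.

```bash
cat > s2.py <<'E'
from h import *
c,E=ext('top'); cs,Es=ext('scene')
u=lambda x,y:np.array([x/2.28+130,y/2.28+80]); w=lambda x,y:np.array([x/2.6+170,y/2.6+140])
pr=lambda n,v:print(n,np.round(v,4))
rim=[atz(u(*p),.1,c,E) for p in [(77,326),(251,326),(164,240),(164,412)]]
pr('rim',rim); pr('rimc',np.mean(rim,0))
pr('hinge',atz(u(166,230),.102,c,E)); pr('dial',atz(u(162,455),.05,c,E))
for p in [(421,319),(513,326),(503,437),(413,430)]: pr('base',atz(u(*p),.01,c,E))
pr('handletop',atz(u(474,366),.202,c,E)); pr('handletop tri',tri([(u(474,366),c,E),(w(489,147),cs,Es)]))
pr('guard',atz(u(471,372),.142,c,E)); pr('post',atz(u(475,313),.14,c,E))
pr('scene guard',atz(w(485,188),.145,cs,Es)); pr('scene rimc', np.mean([atz(w(*p),.1,cs,Es) for p in [(208,435),(402,435),(305,347),(305,523)]],0))
pr('candle base',atz(u(360,160),0,c,E)); pr('candle top',atz(u(345,57),.263,c,E)); pr('tabtop',tri([(u(120,72),c,E),(w(90,232),cs,Es)]))
print(bot.read_clock(), bot.read_tool_rot())
E
python3 s2.py
```

```text
rim [[0.4714 0.2481 0.1   ]
 [0.482  0.0794 0.1   ]
 [0.5622 0.1733 0.1   ]
 [0.3942 0.1544 0.1   ]]
rimc [0.4774 0.1638 0.1   ]
hinge [0.572  0.1719 0.102 ]
dial [0.3549 0.1641 0.05  ]
base [ 0.5149 -0.0847  0.01  ]
base [ 0.5134 -0.1825  0.01  ]
base [ 0.3963 -0.177   0.01  ]
base [ 0.3977 -0.0834  0.01  ]
handletop [ 0.4433 -0.132   0.202 ]
handletop tri [ 0.4443 -0.1321  0.1986]
guard [ 0.4454 -0.1331  0.142 ]
post [ 0.5009 -0.1342  0.14  ]
scene guard [ 0.4423 -0.1278  0.145 ]
scene rimc [0.4725 0.1718 0.1   ]
candle base [ 0.6909 -0.0066  0.    ]
candle top [ 0.6926 -0.0059  0.263 ]
tabtop [0.6623 0.1806 0.2719]
0.9 [ 0.57407279 -0.57405795  0.4128596  -0.41284968]
```

```bash
cat > s3.py <<'E'
from h import *
print(np.round(bot.calibration('wrist')['hand_eye'],3))
# tool z down, tool x (jaws) along world y -> tool y along world x
def down(yaw): # tool x axis at angle yaw in world
    x=np.array([np.cos(yaw),np.sin(yaw),0]); z=np.array([0,0,-1.]); 
    return R.from_matrix(np.c_[x,np.cross(z,x),z]).as_quat(scalar_first=True)
for yaw in (np.pi/2,-np.pi/2,0,np.pi):
    j=bot.solve_ik([.43,-.1325,.30],down(yaw)); print(yaw, None if j is None else np.round(j,2))
E
python3 s3.py
```

```text
[[ 1.    -0.002 -0.     0.   ]
 [-0.    -0.289  0.957 -0.163]
 [-0.002 -0.957 -0.289  0.073]
 [ 0.     0.     0.     1.   ]]
1.5707963267948966 None
-1.5707963267948966 None
0 [ 0.26  0.83 -0.39  1.92 -1.31 -3.14]
3.141592653589793 None
```

```bash
cat >> h.py <<'E'
def down(yaw,tilt=0): # tool x (jaws) at angle yaw in world; tool y (fingers) down
    x=np.array([np.cos(yaw),np.sin(yaw),0]); y=np.array([0,0,-1.]); 
    return R.from_matrix(np.c_[x,y,np.cross(x,y)]).as_quat(scalar_first=True)
E
cat > s3.py <<'E'
from h import *
print(R.from_quat(bot.read_tool_rot(),scalar_first=True).as_matrix().round(2))
for p in ([.4,-.1325,.30],[.4445,-.1325,.153],[.4774,.1638,.17],[.52,.1638,.17],[.66,.19,.3]):
  for yaw in (np.pi/2,-np.pi/2,0,np.pi):
    j=bot.solve_ik(p,down(yaw)); print(p,round(yaw,2), None if j is None else np.round(j,2))
bot.move_pose([.40,-.1325,.30],down(-np.pi/2))
c,E=ext('wrist'); im=shot('wrist','w1.png'); print(bot.read_clock())
print([ (n,d['bbox'],d['confidence']) for n in('rod','stand') for d in bot.search_frame('wrist',n)])
print(proj([[.4445,-.1325,.202],[.4445,-.1325,.142]],c,E))
E
python3 s3.py
```

```text
[[ 0.32  0.    0.95]
 [-0.95  0.    0.32]
 [-0.   -1.    0.  ]]
[0.4, -0.1325, 0.3] 1.57 [-0.5   0.03 -0.33  1.21  0.   -0.5 ]
[0.4, -0.1325, 0.3] -1.57 [-0.5   0.03 -0.33  1.21  0.    2.65]
[0.4, -0.1325, 0.3] 0 [-0.5   0.03 -0.33  1.21  0.    1.08]
[0.4, -0.1325, 0.3] 3.14 [-0.5   0.03 -0.33  1.21  0.   -2.07]
[0.4445, -0.1325, 0.153] 1.57 [-0.45  0.22 -0.5   0.85  0.   -0.45]
[0.4445, -0.1325, 0.153] -1.57 [-0.45  0.22 -0.5   0.85  0.    2.69]
[0.4445, -0.1325, 0.153] 0 [-0.45  0.22 -0.5   0.85  0.    1.12]
[0.4445, -0.1325, 0.153] 3.14 [-0.45  0.22 -0.5   0.85  0.   -2.02]
[0.4774, 0.1638, 0.17] 1.57 [ 0.18  0.28 -0.37  0.92  0.    0.18]
[0.4774, 0.1638, 0.17] -1.57 [ 0.18  0.28 -0.37  0.92  0.   -2.96]
[0.4774, 0.1638, 0.17] 0 [ 0.18  0.28 -0.37  0.92  0.    1.75]
[0.4774, 0.1638, 0.17] 3.14 [ 0.18  0.28 -0.37  0.92  0.   -1.39]
[0.52, 0.1638, 0.17] 1.57 [ 0.17  0.35 -0.27  0.95  0.    0.17]
[0.52, 0.1638, 0.17] -1.57 [ 0.17  0.35 -0.27  0.95  0.   -2.97]
[0.52, 0.1638, 0.17] 0 [ 0.17  0.35 -0.27  0.95  0.    1.74]
[0.52, 0.1638, 0.17] 3.14 [ 0.17  0.35 -0.27  0.95  0.   -1.4 ]
[0.66, 0.19, 0.3] 1.57 [0.17 0.57 0.42 1.41 0.   0.17]
[0.66, 0.19, 0.3] -1.57 [ 0.17  0.57  0.42  1.41  0.   -2.97]
[0.66, 0.19, 0.3] 0 [0.17 0.57 0.42 1.41 0.   1.74]
[0.66, 0.19, 0.3] 3.14 [ 0.17  0.57  0.42  1.41  0.   -1.4 ]
2.625
[('rod', [288.6, 111.4, 49.9, 38.9], 0.84), ('rod', [16.7, 72.9, 28.3, 22.8], 0.22), ('stand', [270.7, 53.1, 84.5, 117.2], 0.58)]
[[312.15333478 139.01491025]
 [312.37178968 131.56198557]]
```

View pics/w1.png

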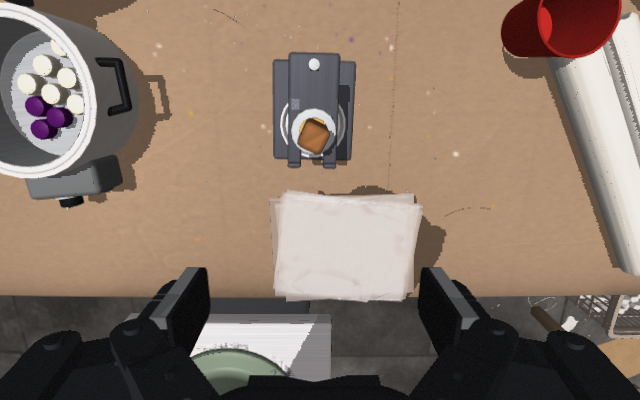

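Wrist view: the rod handle is at about (313,136), rotated in the fork. The fork prongs point down the picture, with tips at (295,163) and (330,163). I'll measure the handle's angle and the fork in a crop.

```bash
cat > s4.py <<'E'
from h import *
im=cv2.imread('pics/w1.png'); c,E=ext('wrist')
cv2.imwrite('pics/w1c.png',cv2.resize(im[45:175,260:370],None,fx=4.6,fy=4.6,interpolation=cv2.INTER_CUBIC))
h=cv2.cvtColor(im,cv2.COLOR_BGR2HSV)[100:160,280:345]
m=(h[...,0]>5)&(h[...,0]<18)&(h[...,1]>130)
print(m.sum()); ys,xs=np.nonzero(m); v=h[...,2][m]; print(np.histogram(v,10))
for lo in (0,np.median(v)*.9):
    k=(m&(h[...,2]>lo)).astype('uint8'); ys,xs=np.nonzero(k)
    pts=np.array([atz((x+280,y+100),.202,c,E)[:2] for x,y in zip(xs,ys)],np.float32)
    print(lo,cv2.minAreaRect(pts))
E
python3 s4.py
```

```text
748
(array([ 50,  23,  20,  32,  43,  49,  69, 117, 219, 126]), array([ 61. ,  72.7,  84.4,  96.1, 107.8, 119.5, 131.2, 142.9, 154.6,
       166.3, 178. ]))
0 ((0.4466096758842468, -0.13356000185012817), (0.01942879892885685, 0.020973701030015945), 63.79085922241211)
137.70000000000002 ((0.44574981927871704, -0.13288404047489166), (0.016575675457715988, 0.016240520402789116), 63.260868072509766)
```

View pics/w1c.png

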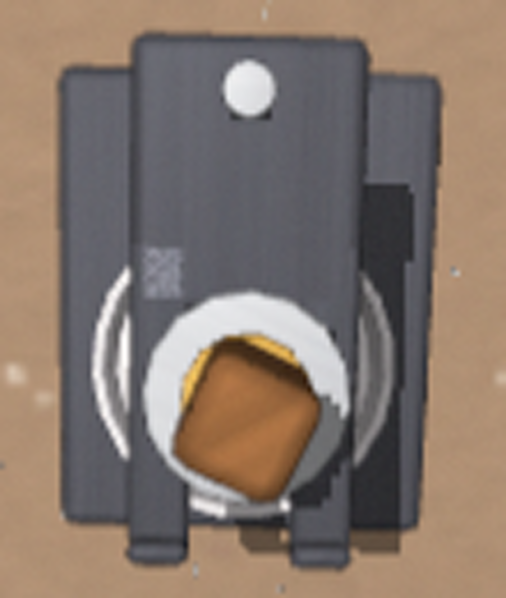

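The handle's faces lie at about 63.5° and -26.5° in world. The fork centreline runs from the screw (250,90) to the tip midpoint (240,548) in the crop. I'll grasp with the jaws at 63.5°, lift 12 mm, slide out forward, and raise.

```bash
cat > s5.py <<'E'
from h import *
c,E=ext('wrist'); u=lambda x,y:(x/4.6+260,y/4.6+45)
s=atz(u(250,90),.14,c,E); t=atz(u(240,548),.145,c,E); g=atz(u(246,394),.144,c,E); print('screw',s,'tips',t,'guard',g)
d=(t-s)[:2]; d/=np.linalg.norm(d); print('out dir',d)
q=down(np.radians(63.5)); xy=(g[:2]+np.array([.4454,-.1329]))/2; print(xy)
bot.move_pose([*xy,.27],q); bot.move_linear([*xy,.157],.12)
bot.set_gripper(0,90); print('w',bot.read_gripper_width(),bot.read_position(),bot.read_ft_force())
p=np.array(bot.read_position())
np.save('grasp.npy',np.r_[p,q,d])
bot.move_linear(p+[0,0,.012],.06); print(bot.read_ft_force())
bot.move_linear(p+[*(d*.065),.012],.12); print(bot.read_ft_force())
bot.move_linear(p+[*(d*.075),.15],.2); print(bot.read_ft_force(),bot.read_clock())
shot('scene','sc2.png')
E
python3 s5.py; python3 -c "
import cv2;a=cv2.imread('pics/sc2.png')[100:400,150:500];cv2.imwrite('pics/sc2c.png',cv2.resize(a,None,fx=1.9,fy=1.9,interpolation=2))"
```

```text
screw [ 0.49995309 -0.13447825  0.14      ] tips [ 0.41598463 -0.13230726  0.145     ] guard [ 0.44533599 -0.13356776  0.144     ]
out dir [-0.99966593  0.02584619]
[ 0.44536799 -0.13323388]
w 0.21335498569851916 [ 0.44572935 -0.13319171  0.15738818] [0.05703627 1.07149891 3.84522996]
[-0.58453655 -0.8815484  -0.73026583]
[ 0.44499639 -0.09757931 -1.2258916 ]
[-0.10150521 -0.20758666 -1.49399503] 8.5667
```

View pics/sc2c.png

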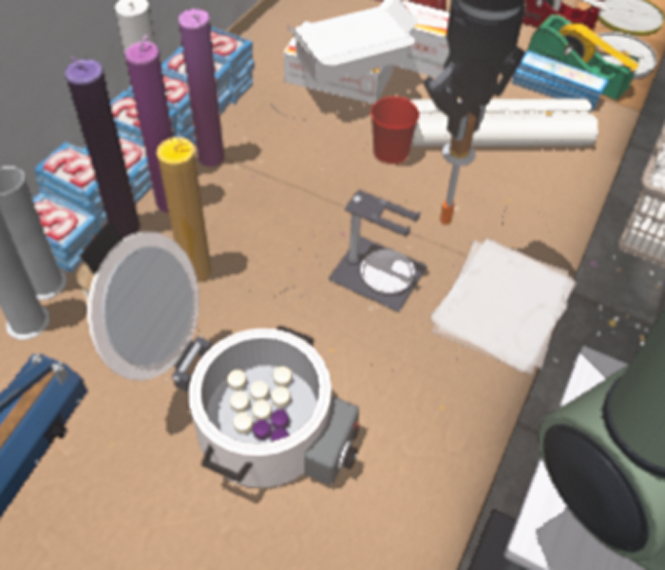

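The rod is held upright in the gripper, clear of the fork. Next I'll map the pieces in pot coordinates to find a free entry point.

```bash
cat > s6.py <<'E'
from h import *
im=shot('top','t2.png'); c,E=ext('top'); u=lambda x,y:(x/2.28+130,y/2.28+80)
# rim ring: sample circle model score at z=.1 (outer radius 85/inner 72) by brightness gradient
g=cv2.GaussianBlur(cv2.cvtColor(im,cv2.COLOR_RGB2GRAY).astype(np.float32),(0,0),.7)
a=np.linspace(0,2*np.pi,120,endpoint=False); best=[]
def samp(x,y,r):
    P=np.c_[x+r*np.cos(a),y+r*np.sin(a),0*a+.1]; p=proj(P,c,E).astype(np.float32)
    return cv2.remap(g,p[:,:1],p[:,1:],1).ravel()
for x in np.arange(.462,.492,.001):
  for y in np.arange(.15,.185,.001):
    s=np.minimum(samp(x,y,.0785),210).mean()*2-samp(x,y,.0665).mean()-samp(x,y,.091).mean(); best.append((s,x,y))
best.sort(); print(best[-3:])
C=np.array([best[-1][1],best[-1][2]])
for n,L in (('pel',[(204,285),(177,302),(152,321),(200,317),(176,332),(228,335),(203,346)]),('chip',[(154,343),(176,357),(152,370)])):
    for p in L: print(n,(1000*(atz(u(*p),.046,c,E)[:2]-C)).round())
E
python3 s6.py
```

```text
[(np.float32(160.06398), np.float64(0.47800000000000004), np.float64(0.165)), (np.float32(160.41588), np.float64(0.47700000000000004), np.float64(0.166)), (np.float32(160.6297), np.float64(0.47800000000000004), np.float64(0.166))]
pel [ 52. -25.]
pel [33.  1.]
pel [11. 24.]
pel [ 19. -24.]
pel [ 1. -1.]
pel [  2. -55.]
pel [-11. -31.]
chip [-11.  20.]
chip [-24.  -4.]
chip [-39.  19.]
```

```bash
cat > s7.py <<'E'
from h import *
C=np.array([.478,.166]); zs=.137+.0355
def go(x,y,z=zs,v=.1):
    try: bot.move_linear([C[0]+x,C[1]+y,z],v)
    except Exception as e: print('ERR',x,y,e)
go(-.043,-.028,.31,.25); go(-.043,-.028,.20,.15)
print('touch',bot.move_linear([C[0]-.043,C[1]-.028,zs],.05,until_force=8),bot.read_position(),bot.read_ft_force())
F=[]; go(-.040,-.006)
for k in range(1,40):
    th=np.pi-2*np.pi*k/12; r=[.040,.034,.040,.036][k//12]
    go(r*np.cos(th),r*np.sin(th)); F.append(np.linalg.norm(bot.read_ft_force()))
print(np.round(F,1),bot.read_clock(),bot.read_gripper_width())
p=np.array(bot.read_position()); print(p-[*C,0])
bot.move_linear(p+[0,0,.14],.2); bot.move_linear([.37,-.12,.315],.3)
shot('top','t3.png'); shot('scene','s3.png'); c,E=ext('top'); print(bot.read_clock())
for n in('chip_1','pellet_1'): print(n,[((1000*(atz((b[0]+b[2]/2,b[1]+b[3]/2),.044,c,E)[:2]-C)).round(),d['confidence']) for d in bot.search_frame('top',n) for b in [d['bbox']]])
a=cv2.imread('pics/t3.png')[175:275,150:260]; b=cv2.imread('pics/s3.png')[260:360,240:340]
cv2.imwrite('pics/s3c.png',np.hstack([cv2.resize(a,(440,400),interpolation=2),cv2.resize(b,(360,400),interpolation=2)]))
E
python3 s7.py
```

```text
touch False [0.4350077  0.1379949  0.17245091] [ 0.22540984  0.12104772 -1.41566808]
[1.7 2.5 1.5 1.4 1.5 1.5 2.  1.6 1.9 0.6 1.3 1.3 1.  2.3 1.3 1.9 1.6 1.3
 2.  0.9 1.8 1.6 1.6 1.6 1.7 2.6 4.6 1.3 1.9 1.5 2.2 1.2 1.9 1.6 2.5 1.8
 1.9 1.7 1.8] 25.45 0.21430299307218223
[-0.00027698  0.03566109  0.17231746]
27.6833
chip_1 [(array([ 43., -39.]), 0.51), (array([-8.,  8.]), 0.46)]
pellet_1 [(array([-55., -10.]), 0.63), (array([59., 18.]), 0.46), (array([ 42., -41.]), 0.41), (array([41., 43.]), 0.38)]
```

View pics/s3c.png

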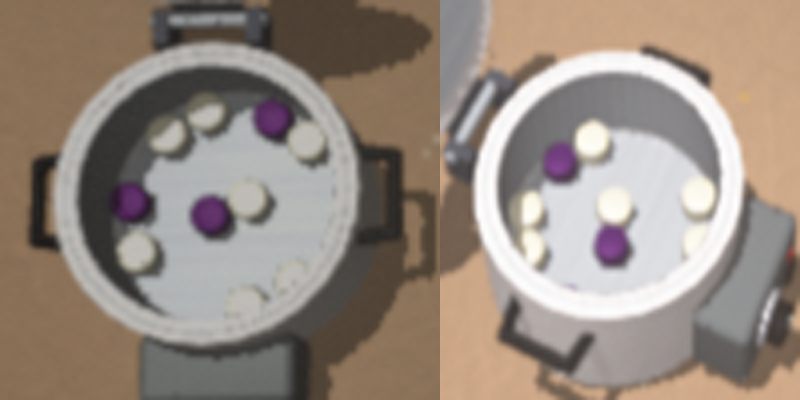

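Chips in the top crop are at (130,203), (211,216) and (272,118), with gaps of about 50 mm or more. I count all seven white pellets in the pot. Now I'll hang the rod back.

```bash
cat > s8.py <<'E'
from h import *
g=np.load('grasp.npy'); p,q,d=g[:3],g[3:7],g[7:]
P=lambda s,z:p+np.r_[d*s,z]
bot.move_linear(P(.075,.15),.2); bot.move_linear(P(.068,.012),.15)
print(bot.read_ft_force()); bot.move_linear(P(0,.012),.1); print(bot.read_ft_force())
print('land',bot.move_linear(P(0,-.003),.03,until_force=3),bot.read_position()-p,bot.read_ft_force())
c=bot.camera('scene')
bot.set_gripper(.55); bot.wait(.3); bot.move_linear(P(0,.12),.15)
# view from front-high with camera over rod
bot.move_pose([.37,-.1325,.33],down(-np.pi/2)); bot.wait(.3)
shot('wrist','w4.png'); shot('scene','s4.png'); print(bot.read_clock())
print([d['bbox'] for d in bot.search_frame('scene','rod')][:1])
c,E=ext('wrist'); print(proj([[.4453,-.1334,.202],[.4453,-.1334,.143]],c,E))
a=cv2.imread('pics/w4.png')[30:200,240:400]; b=cv2.imread('pics/s4.png')[180:280,310:400]
cv2.imwrite('pics/s4c.png',np.hstack([cv2.resize(a,(400,425),interpolation=2),cv2.resize(b,(382,425),interpolation=2)]))
E
python3 s8.py
```

```text
[ 0.88547537 -0.59985353 -1.06471932]
[-0.81976865  0.0425014  -1.712471  ]
land True [-1.52413251e-04 -1.32251610e-05 -2.54182531e-05] [-0.5796111   0.41781795  3.65943089]
34.675
[[348.0, 193.3, 17.1, 50.1]]
[[314.14766651  94.81022924]
 [314.02262247  95.39999483]]
```

View pics/s4c.png

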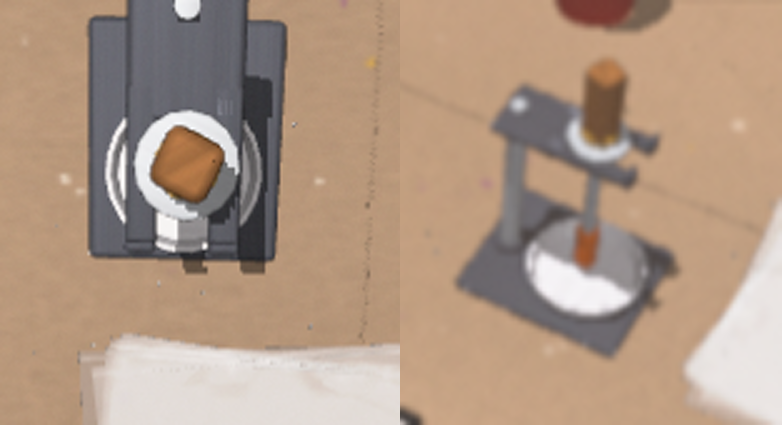

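The rod hangs upright in the fork with the guard flat on the prongs (top crop centre (187,163), on the centreline). Next I'll fit the lid's angle and yaw.

```bash
cat > s9.py <<'E'
from h import *
from scipy.optimize import least_squares
c,E=ext('top'); cs,Es=ext('scene'); u=lambda x,y:np.array([x/2.28+130,y/2.28+80]); w=lambda x,y:np.array([x/2.6+170,y/2.6+140])
C=np.array([.478,.166])
def pt(r,n,th,psi,l=0):
    x=.097-r*np.cos(th)+n*np.sin(th); z=.102+r*np.sin(th)+n*np.cos(th)
    return np.array([C[0]+x*np.cos(psi)-l*np.sin(psi),C[1]+x*np.sin(psi)+l*np.cos(psi),z])
def f(v):
    th,psi=v; r=[]
    r+=list(proj(pt(.198,.003,th,psi),c,E)[0]-u(120,71)); r+=list(proj(pt(.198,.003,th,psi),cs,Es)[0]-w(90,232))
    r+=list(proj(pt(.097,0,th,psi),c,E)[0]-u(143,150)); r+=list(proj(pt(.097,0,th,psi),cs,Es)[0]-w(146,314))
    r+=list(proj(pt(0,0,th,psi),c,E)[0]-np.array([202.75,181]))
    return np.array(r)
s=least_squares(f,[1.95,.05]); print(s.x,np.round(s.fun,1)); np.save('lid.npy',s.x)
for n,p in (('woodjar top',(262,52)),('blackbox',(120,70)),('grey',(200,12))): print(n,[atz(u(*p),z,c,E)[:2].round(3) for z in (0.05,.1,.2)])
E
python3 s9.py
```

```text
[2.02282541 0.08367536] [-1.3 -1.1 -1.9 -2.3 -0.1  3.2  2.2 -1.  -0.8 -1.3]
woodjar top [array([0.79 , 0.105]), array([0.767, 0.095]), array([0.721, 0.077])]
blackbox [array([0.76 , 0.256]), array([0.738, 0.239]), array([0.696, 0.205])]
grey [array([0.832, 0.177]), array([0.808, 0.164]), array([0.758, 0.138])]
```

```bash
cat > s10.py <<'E'
from h import *
C=np.array([.478,.166]); th0,psi=np.load('lid.npy'); q=down(np.pi/2+psi); t=.007
def tcp(th,gap=0):
    if th>np.pi/2: x=.097-.208*np.cos(th)+t*np.sin(th)+.011; z=.102+.208*np.sin(th)+t*np.cos(th)-.02
    else:
        r=.19; n=t+.011*np.sin(th); x=.097-r*np.cos(th)+n*np.sin(th); z=.102+r*np.sin(th)+n*np.cos(th)
    x+=gap; return np.array([C[0]+x*np.cos(psi),C[1]+x*np.sin(psi),z])
s=tcp(th0,.025); print(s)
bot.set_gripper(0,40)
bot.move_pose([s[0]-.12,s[1]-.03,.42],q); bot.move_linear([s[0],s[1],.40],.25)
print('down hit',bot.move_linear(s,.12,until_force=4))
for th in np.arange(th0,0.25,-.08):
    bot.move_linear(tcp(th),.12); F=np.array(bot.read_ft_force())
    print(round(th,2),F.round(1),end=' | ')
    if np.linalg.norm(F)>25: print('STOP');break
print(bot.read_clock()); shot('scene','s5.png'); shot('top','t5.png')
a=cv2.imread('pics/s5.png')[180:370,170:350]
cv2.imwrite('pics/s5c.png',cv2.resize(a,None,fx=3,fy=3,interpolation=2))
E
python3 s10.py
```

```text
[0.70734438 0.18523539 0.26605149]
down hit False
2.02 [ 0.1 -0.2 -1.4] | 1.94 [-0.3  0.6 -0.5] | 1.86 [ 0.4 -0.4 -0.1] | 1.78 [ 1.  -0.4 -0. ] | 1.7 [-1.1  0.5  0.4] | 1.62 [ 0.1 -0.1  0.4] | 1.54 [ 0.1  0.6 -0.3] | 1.46 [ 0.  -0.8 -0.6] | 1.38 [ 0.2  0.4 -1. ] | 1.3 [0.2 0.4 0.1] | 1.22 [ 0.1 -0.7 -0.4] | 1.14 [ 0.7  0.  -0.1] | 1.06 [-0.2 -0.1  0.4] | 0.98 [0.5 0.6 0.7] | 0.9 [-0.1 -0.8  0.5] | 0.82 [0.1 0.7 1.1] | 0.74 [0.2 0.  0.4] | 0.66 [-0.1 -0.2  0.4] | 0.58 [ 0.6 -0.3 -0.9] | 0.5 [0.7 0.2 0.2] | 0.42 [ 0.2 -0.4  1.1] | 0.34 [ 1.  -0.2 -0.1] | 0.26 [ 0.1 -0.7  0.1] | 46.225
```

View pics/s5c.png

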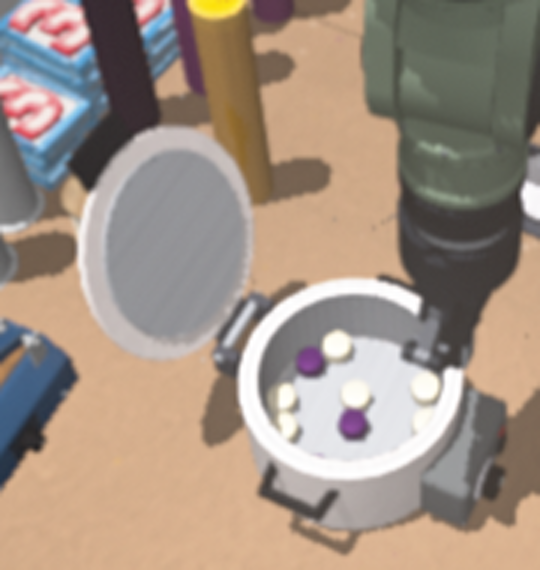

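The lid did not move, so the finger passed over or beside the tab. I'll overlay the lid model and the finger's sweep on the stored pictures (no robot time) to see why.

```bash
cat > s11.py <<'E'
from h import *
C=np.array([.478,.166]); th,psi=np.load('lid.npy')
def pt(r,n,th,l=0):
    x=.097-r*np.cos(th)+n*np.sin(th); z=.102+r*np.sin(th)+n*np.cos(th)
    return np.array([C[0]+x*np.cos(psi)-l*np.sin(psi),C[1]+x*np.sin(psi)+l*np.cos(psi),z])
out=[]
for fn,cam,(x0,y0,s) in (('t4','top',(140,90,4)),('s5','scene',(180,200,4))):
    if fn=='t4': fn='t3'
    c,E=ext(cam); im=cv2.imread(f'pics/{fn}.png')[y0:y0+100,x0:x0+95]; im=cv2.resize(im,None,fx=s,fy=s,interpolation=2)
    dr=lambda P,col,cl=True: cv2.polylines(im,[((proj(np.array(P),c,E)-[x0,y0]+.5)*s).astype(int)],cl,col,1)
    dr([pt(.183,.005,th,-.028),pt(.208,.005,th,-.028),pt(.208,.005,th,.028),pt(.183,.005,th,.028)],(0,255,0))
    a=np.linspace(0,6.28,40); dr([pt(.097+.086*np.cos(k),0,th,.086*np.sin(k)) for k in a],(0,255,255))
    dr([[.7073,.1852,.266],[.6824,.1831,.266],[.6596,.1812,.2813],[.62,.178,.289]],(0,0,255),False)
    out.append(im)
cv2.imwrite('pics/ov.png',np.hstack(out))
E
python3 s11.py
```

```text
(no output)
```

View pics/ov.png

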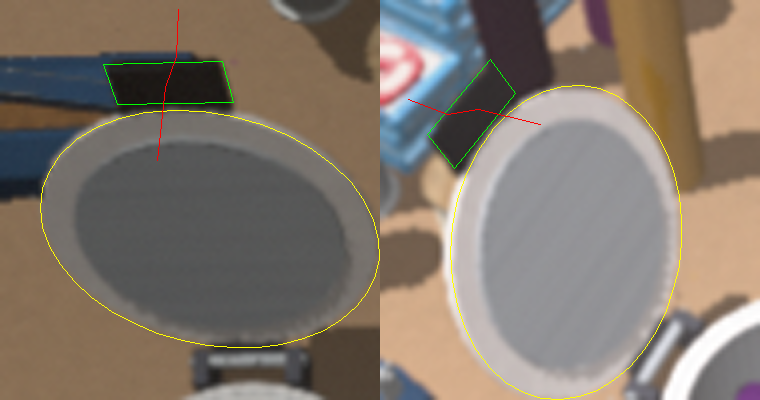

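Run:
```python
from h import *
a=cv2.imread('pics/s4.png')[200:300,180:270].astype(int);b=cv2.imread('pics/s5.png')[200:300,180:270].astype(int)
d=abs(a-b).max(2); print('lid diff',d.mean(),(d>30).sum())
print(bot.read_gripper_width(),bot.read_position(),bot.read_clock(),R.from_quat(bot.read_tool_rot(),scalar_first=True).as_matrix().round(2))
a=cv2.imread('pics/s5.png')[270:320,280:350]; cv2.imwrite('pics/g.png',cv2.resize(a,None,fx=8,fy=8,interpolation=2))
```

```text
lid diff 10.076888888888888 2
-0.003272319395201685 [0.39506696 0.15908982 0.16154983] 46.325 [[-0.08  0.   -1.  ]
 [ 1.    0.   -0.08]
 [ 0.   -1.   -0.  ]]
```

```bash
cat > s12.py <<'E'
from h import *
C=np.array([.478,.166]); th0,psi=np.load('lid.npy'); t=.007
W=lambda x,z:np.array([C[0]+x*np.cos(psi),C[1]+x*np.sin(psi),z])
xe=.097-.208*np.cos(th0)+t; s=W(xe+.036,.246); print(s)
p=np.array(bot.read_position())
bot.move_linear([p[0],p[1],.40],.35); bot.move_linear([s[0],s[1],.385],.3); print(bot.read_position(),bot.read_clock())
r0=bot.move_linear(s,.2,until_force=6); print('down',r0,bot.read_position())
r=bot.move_linear(W(xe-.03,.246),.08,until_force=2); print('touch',r,bot.read_position(),bot.read_ft_force(),bot.read_clock())
shot('scene','s6.png'); a=cv2.imread('pics/s6.png')[180:310,170:300]; cv2.imwrite('pics/s6c.png',cv2.resize(a,None,fx=4.5,fy=4.5,interpolation=2))
E
python3 s12.py
```

```text
[0.70804498 0.18529415 0.246     ]
[0.70799347 0.18533791 0.38492281] 49.075
down False [0.7085401  0.18544372 0.24781768]
touch True [0.68278994 0.18323427 0.24677183] [-0.32602831  0.22120741 -0.1257516 ] 50.375
```

View pics/s6c.png

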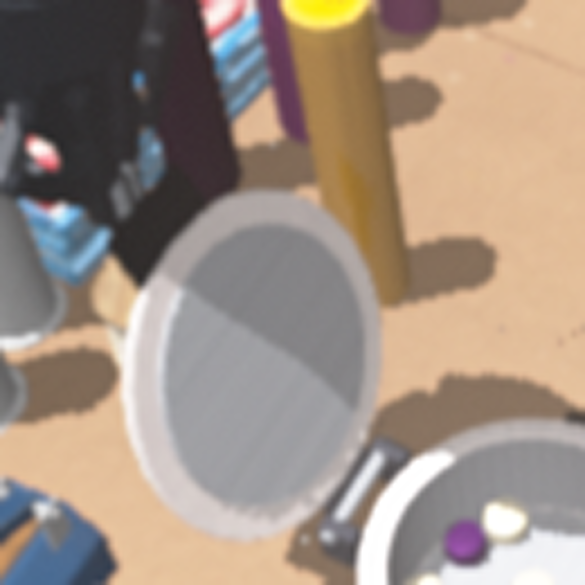

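The picture shows the fingers behind the tab (about (125,190) in the crop), with contact at the expected place. I'll follow the arc from here, staying deeper behind the tab.

```bash
cat > s13.py <<'E'
from h import *
C=np.array([.478,.166]); th0,psi=np.load('lid.npy'); t=.007
W=lambda x,z:np.array([C[0]+x*np.cos(psi),C[1]+x*np.sin(psi),z])
def tcp(th,dep=.04):
    if th>np.pi/2: return W(.097-.208*np.cos(th)+t*np.sin(th)+.008,.102+.208*np.sin(th)-dep)
    r=.208-dep; n=t+.008*np.sin(th); return W(.097-r*np.cos(th)+n*np.sin(th),.102+r*np.sin(th)+n*np.cos(th))
a=cv2.imread('pics/s4.png').astype(int)
for th in (1.9,1.75,1.6,1.45,1.3):
    bot.move_linear(tcp(th),.15); print(th,np.round(bot.read_ft_force(),1),end='|')
b=shot('scene','s7.png')[:,:,::-1].astype(int)
n=(abs(a-b).max(2)[220:300,190:255]>40).sum(); print('changed',n,bot.read_clock())
if n>600:
    for th,dep in ((1.1,.036),(.9,.03),(.7,.025),(.5,.02),(.3,.018),(.15,.016)):
        bot.move_linear(tcp(th,dep),.15); print(th,np.round(bot.read_ft_force(),1),end='|')
    p=tcp(0,.013); 
    print('press',bot.move_linear(p-[0,0,.012],.05,until_force=14),bot.read_position(),bot.read_ft_force(),bot.read_clock())
    shot('top','t7.png')
b=cv2.imread('pics/s7.png')[180:370,150:350]; o=[cv2.resize(b,(420,400))]
if n>600: o.append(cv2.resize(cv2.imread('pics/t7.png')[150:300,120:260],(373,400)))
cv2.imwrite('pics/s7c.png',np.hstack(o))
E
python3 s13.py
```

```text
1.9 [ 0.1  0.6 -0.3]|1.75 [0.  0.2 0.6]|1.6 [ 0.6  0.4 -0.5]|1.45 [ 0.4 -0.9  0.6]|1.3 [ 0.4 -0.2  0.5]|changed 3496 52.1833
1.1 [1.  0.2 0.5]|0.9 [-1.  -0.3  0.1]|0.7 [ 0.3 -0.4  0.4]|0.5 [ 0.2 -0.6  0.5]|0.3 [-0.7 -0.7  0.5]|0.15 [ 0.9  1.1 -0.4]|press False [0.38045322 0.15784742 0.0971109 ] [-0.83986124  0.14559662 -0.09306249] 55.525
```

View pics/s7c.png

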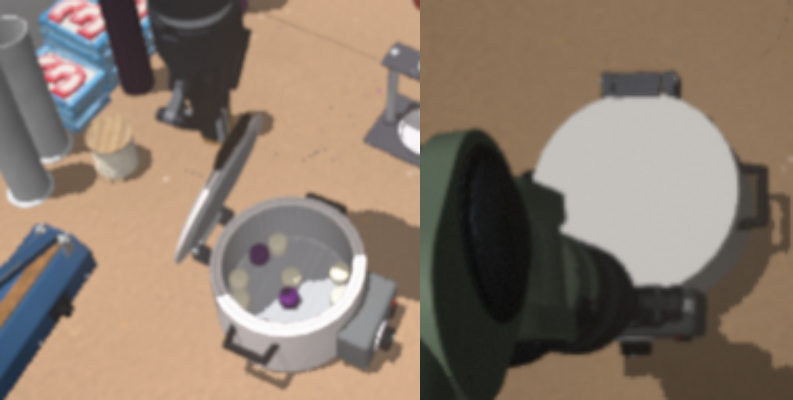

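The lid is nearly shut. I'll keep pressing at the tab until it resists.

```bash
cat > s14.py <<'E'
from h import *
p=np.array(bot.read_position())
print('press',bot.move_linear(p-[0,0,.025],.05,until_force=14),bot.read_position(),bot.read_ft_force(),bot.read_clock())
p=np.array(bot.read_position())
bot.move_linear(p+[0,0,.15],.25); bot.move_linear([.36,-.02,.28],.35); bot.wait(.2)
shot('scene','s8.png'); shot('top','t8.png'); print(bot.read_clock())
print([d['bbox'] for d in bot.search_frame('scene','rod')][:1])
a=cv2.imread('pics/s8.png')[150:370,170:390]; b=cv2.imread('pics/t8.png')[150:300,140:270]
cv2.imwrite('pics/s8c.png',np.hstack([cv2.resize(a,(440,440),interpolation=2),cv2.resize(b,(356,440),interpolation=2)]))
E
python3 s14.py
```

```text
press True [0.38124102 0.15803423 0.09226082] [-3.45023749 -0.67702658 12.12804717] 55.8583
57.5833
[]
```

View pics/s8c.png

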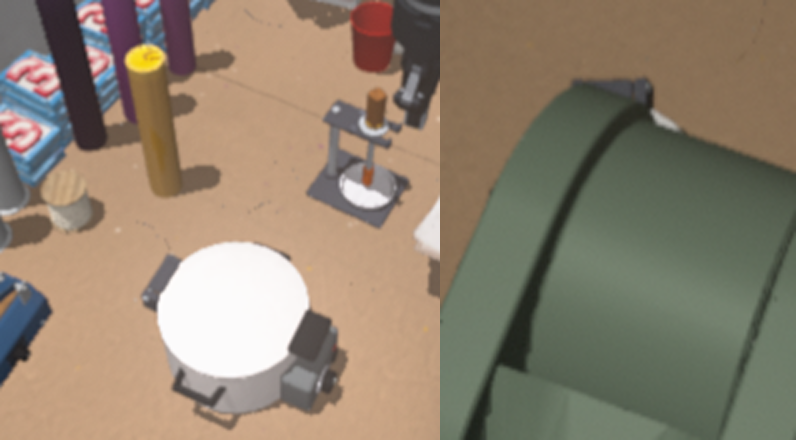

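The lid is flat on the rim after a firm stop at the tab. The rod hangs in the fork, the candle and cup are standing, and the arm is clear.

```bash
python3 -c "
from cell import bot
bot.close_job(); print(bot.read_clock())"
```

```text
the job is handed in; nothing more can be done
the job is handed in; nothing more can be done
```

I stirred the pot, hung the rod back in the fork, shut the lid and handed the job in at about 58 s of the allowed 72 s; no verdict was reported.

**Stirring:** I took the rod from the fork and made about 3¼ turns at 34–40 mm radius, with the foot about 5 mm above the pot floor. The wrist force, read after each step, never passed 5 N. Afterwards the pictures showed the three purple chips roughly 50 mm or more apart, judged from the images. All seven pellets were in the pot.

**Rod:** It touched down on the fork at the height I took it from, within a fraction of a millimetre. The last picture still shows it upright in the fork.

**Lid:** My first try missed: the finger passed the tab without moving the lid. I don't know exactly why. The second try, reaching deeper behind the tab, closed it. It came to a firm stop under a 14 N press, and the last scene picture shows it flat on the rim.

**Last checks:**
- The yellow candle and red cup were standing in their places, and the arm was clear of everything.
- The last top picture was blocked by the arm, and the rod detector found nothing in the final scene picture. The rod and lid checks therefore rest on my own reading of that scene picture and on the press force.
- I did not see the chips again after the lid was shut.

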